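# Gauge the cream jars and put them away by height

## Robot

A 6-joint arm with a two-finger parallel gripper is mounted at the origin on the work surface. World frame = base frame: x ahead of the robot, y to its left, z up, the work surface at z = 0. Lengths are in m, angles in rad, forces in N, time in s.
With the tool pointing down it reaches from about 0.35 to 0.975 m from the base axis. Payload 4.9 kg.
Tool frame: the origin (TCP) lies at the very end of the fingers, on their centre line; the grasp point (between the pads) lies 19 mm behind it (ctrl.tcp_to_grasp is the z of the grasp point in the tool frame, in m); z points along the fingers, y is the line along which they close (so a half turn about z gives the same grasp; the last joint's range is limited). The gripper opens to 85 mm and grips with 20 to 120 N. Pads are 22 mm wide; open, the fingers measure 114 mm over their backs; the gripper's body (76 mm by 85 mm) begins 54 mm behind the grasp point. The pads swing forward as they close: fully open they stand 13 mm farther back than shut.
Start: joints at [-1.232, 0.053, 1.613, -0, 1.476, -0.119], TCP at [0.276, -0.561, 0.231] pointing down, gripper open.
Joint ranges: [-3.01, 3.01], [-1.01, 2.22], [0.06, 2.58], [-1.02, 4.17], [0.09, 2.62], [-3.14, 3.14]. Speed limits (rad/s): [2.57, 2.57, 3.14, 3.14, 3.14, 3.14].

## Interface

Orientations are given as a rotation vector (axis times angle).
In Python, from station import ctrl, eyes, job, nets gives the robot as it stands. The module is installed in compiled form; this text tells all that it offers.
- The arm moves only by the tool jog_arm, never from a script. Its argument "commands" is one flat list of numbers, 7 for each row, row after row: the shift along the tool's x, y, z each as a share of 0.06 m, from -1 to 1, then the turn, a rotation vector about the tool's x, y, z each as a share of 0.1 rad, from -1 to 1, then the finger opening in mm, from 0 to 85.4. In form: [x, y, z, ax, ay, az, grip, x, y, z, ax, ay, az, grip, ...]. A call has 1 to 20 rows; each row shifts and turns the commanded pose from where the row before left it, along the tool's axes as they then stand; what a row does not reach is not made up. A row lasts 1/8 s, in which the tool goes at most 62.5 mm and 10.7 degrees, less where a joint would pass 70% of its speed; a pose out of reach is approached as far as the arm can. A call with a number of a shift or a turn outside -1 to 1 is refused whole. A call with a gripper value outside its range is refused whole. The fingers move at their own pace and stop on an object; "newtons" is the grip in N (left out, the last holds). Time passes only in rows, so rows that do not move let the fingers close. It gives the time, the measured TCP pose, the force, the opening and the grip force at its end, in the units of the state.
- ctrl.get_obs(): the state, without advancing time (a new reading comes with each control period).
- eyes.get_image(name): name is "side" or "top"; returns a dict with "image" (420x560x3 uint8, red, green, blue), "z_map" (420x560 float32, m along the optical axis (not along the pixel's ray), 0 where there is no reading), "K" (3x3 intrinsics, pixels), "cam_to_world" (4x4, takes a point from camera to world coordinates). Camera axes: x right, y up, looking along -z (the intrinsics and any distortion apply to the point x, -y, -z); pixel columns grow to the right and rows downward; lengths in m; the calibration is good to about 2 mm. A picture is of the moment at which its call begins.
- job.finish_job(): hands the job in; it is judged then, once.
Trained networks look in the newest picture that a camera, given by its name, has taken for a name from the list of things; names that differ only in an ending like _2 or _b are one class to them, and where a whole thing is asked for, a point or a joint stands for the part that bears it (a point fixed in the world has none). Each returns a list of dicts, best first, with "p" (0 to 1); they miss things now and then, are a little off and sometimes report something else, mostly with a low value. They report only what shows in the picture. A call takes as long as a camera call. They do not tell look-alikes from the thing itself.
- nets.silhouettes(camera, name): "mask" (420x560 bool, what is visible of it) and "bbox" ([left, top, right, bottom] in pixels, round what is visible of it).
The state is a dict: "t": time; "q": joint angles; "dq": joint speeds; "effort": joint torques, N m; "tool_pos": TCP position; "tool_rot": TCP orientation; "contact_force": force on the tool from outside, world axes, zero at the start; "wrist_torque": the same for the moment, N m; "opening": finger opening in m; "grip_force": force on a finger pad.
Only numpy, scipy, OpenCV 4.12 (cv2) and the standard library are available. Lean on these libraries where they do the work, as an engineer would, in place of code of your own. Each camera call takes 0.05 s, during which the arm holds its last target. There are 200 camera calls.

## Task

Wake the gauge box by pressing its orange plunger down to its stop, then stand the bridge gauge squarely over each cream jar where it is on the bare marble, one after another from the lightest lid to the darkest (white, yellow, pink, red, black), with both legs down on the marble for a moment so that its foot reads the jar's height. Put jars up to 30 mm tall upright into the teal organiser and taller ones upright onto the mirrored tray, and stand the gauge back in the middle of its cork mat. When everything is away, press the plunger down to its stop once more to save, and leave the other things on the dresser alone.

Things in the scene. Friction and masses are not known exactly. Their poses are not given: they have to be found in the camera images.
- jar_white: cream jar, amber with a white lid: upright cylinder 44 mm across, 22 to 40 mm tall (how tall is for the gauge to tell; it does not change), flat top. Origin: centre of its underside, z up. May be absent (None from the start).
- jar_yellow: cream jar, amber with a yellow lid: upright cylinder 44 mm across, 22 to 40 mm tall (how tall is for the gauge to tell; it does not change), flat top. Origin: centre of its underside, z up. May be absent (None from the start).
- jar_pink: cream jar, amber with a pink lid: upright cylinder 44 mm across, 22 to 40 mm tall (how tall is for the gauge to tell; it does not change), flat top. Origin: centre of its underside, z up. May be absent (None from the start).
- jar_red: cream jar, amber with a red lid: upright cylinder 44 mm across, 22 to 40 mm tall (how tall is for the gauge to tell; it does not change), flat top. Origin: centre of its underside, z up. May be absent (None from the start).
- jar_black: cream jar, amber with a black lid: upright cylinder 44 mm across, 22 to 40 mm tall (how tall is for the gauge to tell; it does not change), flat top. Origin: centre of its underside, z up. May be absent (None from the start).
- gauge: loose bridge gauge, 280 g: two aluminium legs (44 mm along x, 8 mm thick, 76 mm clear between them along y, 70 mm tall) under a bridge 44 x 92 mm, top at 80 mm, with a blue 24 x 24 mm grip block from 80 to 124 mm up. Open at its +x and -x sides, the same either way round; a sprung foot, a 20 mm disc, hangs in the middle. Origin: centre between the legs, level with their undersides, z up.
- foot (a joint): the gauge's sprung foot (m): 0 when it hangs free, its flat underside 10 mm above the undersides of the legs; grows as a part pushes it up (at most 0.045; 0.5 to 1.6 N). With the legs on the surface the part's height = 10 mm + this value. A red pointer shows it against ticks 5 mm apart on the legs.
- foot_tip (a point): middle of the flat underside of the gauge's foot.
- mat: fixed cork mat of the gauge, 110 x 110 x 4 mm. Origin: centre of its underside (top at z 4 mm). The gauge starts on it.
- gauge_box: fixed white gauge box with a small dark display, 90 (x) x 75 (y) x 32 mm, the orange plunger standing in the middle of its top. Origin: centre of its underside.
- plunger_top (a point): middle of the top of the plunger's orange head (30 mm across, 8 mm thick); 60 mm above the marble when up. It goes straight down.
- plunger (a joint): plunger travel (m): 0 up, 0.012 down at its stop; springs back by itself; about 5.5 N at the stop.
- organiser: fixed teal drawer organiser, a shallow open box, 120 (x) x 190 (y) mm outside, walls 4 mm thick and 14 mm high, floor 4 mm thick. Origin: centre of its underside.
- mirror_tray: fixed mirrored tray (pale blue-grey) with a brass rim, 120 (x) x 190 (y) mm outside, rim 4 mm thick and 10 mm high, mirror surface 4 mm up. Origin: centre of its underside.
- brush_cup: bystander: pink silicone cup, 80 mm across, with three brushes, 170 mm tall in all. Origin: centre of its underside.
- jewel_dish: bystander: blue ceramic dish, 90 mm across, 22 mm tall. Origin: centre of its underside.
- mini_fan: bystander: white mini fan, foot 80 mm across, 160 mm tall. Origin: centre of its underside.
- lipstick: bystander: black lipstick tube standing up, 21 mm across, 68 mm tall. Origin: centre of its underside.
Mind the look-alikes: they are no part of the job. What is shaped like the gauge_box but green is not meant.

How it is judged:
By the outcome, as a careful person would: the job done as asked, in the order asked, and still so for the second after the job is handed in, with the robot touching nothing.
Of jar_white, jar_yellow, jar_pink, jar_red, jar_black only 3 to 5 are there at a start; the rules pass over those that are not, and their reading is None.
At some moment in a run one of jar_white, jar_yellow, jar_pink, jar_red, jar_black may be knocked a few centimetres aside while the robot is not near it.
It also fails if it takes over 210 s, if anything falls off the work surface, if the arm or the gripper's body presses on something with over 40 N, if the wrist force passes 120 N, or if a joint passes its speed limit or range.

## Working session

There is one attempt and no reset: what is moved stays moved. The work goes in short steps, Python scripts to look and compute and a tool call to move; the robot and the scene stay as the last step left them, time stands still between calls to the robot, and variables do not carry over. Pictures are saved under pics/ and viewed, at most 14 in all, crops included, and the job is handed in when it is done.

Besides the shell and the picture viewer there is one more tool, called after "Emit:" as a command line: name --argument value ..., lists and objects as JSON in quotes. jog_arm: Moves the arm, as the interface text tells. Shift numbers are shares of 0.06 m and turn numbers shares of 0.1 rad, none past 1 either way. Its arguments: {"type":"object","properties":{"commands":{"type":"array","items":{"type":"number"}},"newtons":{"type":"number"}},"required":["commands"]}

```bash
mkdir -p pics
python3 - <<'E'
from station import ctrl,eyes,job,nets
import cv2,numpy as np
o=ctrl.get_obs();print({k:np.round(v,3) for k,v in o.items()},ctrl.tcp_to_grasp)
for n in("side","top"):
    d=eyes.get_image(n);cv2.imwrite(f"pics/{n}0.png",d["image"][:,:,::-1]);np.savez(f"{n}0.npz",**d)
    print(n,d["K"],np.round(d["cam_to_world"],3))
E
```

```text
{'t': np.float64(0.0), 'q': array([-1.232,  0.053,  1.614, -0.   ,  1.476, -0.119]), 'dq': array([ 0.002, -0.001, -0.   ,  0.001,  0.001,  0.   ]), 'effort': array([ 1.0000e-03, -3.9367e+01, -3.7018e+01, -0.0000e+00,  7.0000e-03,
       -0.0000e+00]), 'tool_pos': array([ 0.276, -0.56 ,  0.23 ]), 'tool_rot': array([-3.058, -0.712,  0.   ]), 'contact_force': array([ 0.119, -0.375, -0.304]), 'wrist_torque': array([-0.068,  0.065, -0.003]), 'grip_force': np.float64(0.0), 'opening': np.float64(0.086)} -0.0187
side [[472.66617336   0.         276.30131035]
 [  0.         472.66617336 213.13511225]
 [  0.           0.           1.        ]] [[-0.983  0.086 -0.162  0.437]
 [-0.183 -0.513  0.839  0.867]
 [-0.011  0.854  0.52   0.59 ]
 [ 0.     0.     0.     1.   ]]
top [[438.63962901   0.         280.88090576]
 [  0.         438.63962901 203.21696209]
 [  0.           0.           1.        ]] [[-0.006  0.999 -0.049  0.538]
 [-1.    -0.007 -0.01  -0.016]
 [-0.01   0.049  0.999  1.12 ]
 [ 0.     0.     0.     1.   ]]
```

View pics/top0.png

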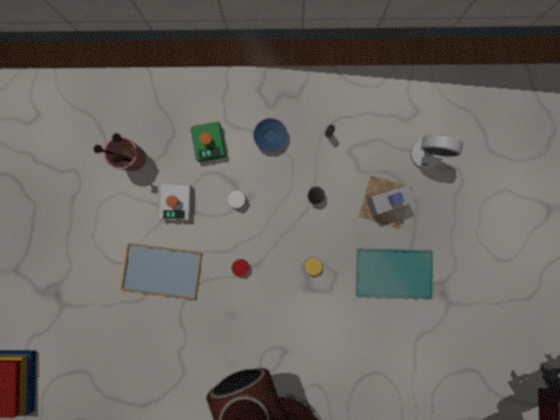

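View pics/side0.png

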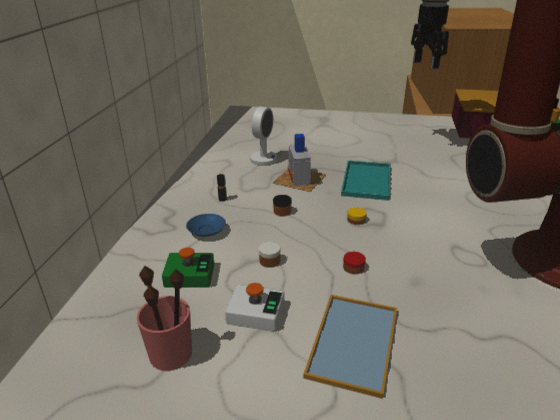

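The top picture shows four jars: white (237,200), red (241,268), yellow (314,267) and black (316,196). There is no pink one. The gauge is at (390,200), turned on its cork mat. For the plunger there are two candidates: the white box (174,203) and the green look-alike (209,141). I choose the white one.

```bash
cat > h.py <<'E'
from station import ctrl,eyes,job,nets
import cv2,numpy as np
from scipy.spatial.transform import Rotation as R
def cloud(d):
    v,u=np.mgrid[:420,:560];K=d["K"];z=d["z_map"]
    p=np.stack([(u-K[0,2])/K[0,0]*z,-(v-K[1,2])/K[1,1]*z,-z],-1)
    T=d["cam_to_world"];return p@T[:3,:3].T+T[:3,3]
def proj(d,P):
    T=d["cam_to_world"];q=(np.asarray(P)-T[:3,3])@T[:3,:3];K=d["K"]
    return K[0,0]*q[...,0]/-q[...,2]+K[0,2],-K[1,1]*q[...,1]/-q[...,2]+K[1,2]
def sil(cam,name,pmin=.3):
    return [r for r in nets.silhouettes(cam,name) if r["p"]>pmin]
def top_of(P,m,zmin=.003,band=.005):
    q=P[m];q=q[(q[:,2]>zmin)&(q[:,2]<.3)]
    if len(q)<5:return None
    zt=np.percentile(q[:,2],92);t=q[np.abs(q[:,2]-zt)<band]
    (cx,cy),(w,h),a=cv2.minAreaRect((t[:,:2]*1000).astype(np.float32))
    return np.round([*np.median(t,0),cx/1e3,cy/1e3,w/1e3,h/1e3,a],4),len(t)
E
python3 - <<'E'
from h import *
for cam in("top","side"):
    d=eyes.get_image(cam);P=cloud(d);print(cam,"marble z",np.median(P[250:,250:300,2]) )
    for n in["jar_white","jar_yellow","jar_pink","jar_red","jar_black","gauge","mat","gauge_box","plunger_top","organiser","mirror_tray","lipstick","jewel_dish","mini_fan","brush_cup"]:
        for r in sil(cam,n):
            print(n,round(r["p"],2),r["bbox"],top_of(P,r["mask"]))
c=lambda f,b,o:cv2.imwrite(o,cv2.resize(cv2.imread(f)[b[1]:b[3],b[0]:b[2]],None,fx=5,fy=5,interpolation=2))
a=cv2.imread("pics/top0.png");s=cv2.imread("pics/side0.png")
f=lambda i,x,y:cv2.resize(i[y:y+110,x:x+75],None,fx=5,fy=5,interpolation=2)
cv2.imwrite("pics/crop.png",np.hstack([cv2.resize(a[110:230,150:250],(400,480)),cv2.resize(s[120:220,260:340],(384,480))]))
E
```

```text
top marble z 0.00021471876840950532
jar_white 0.73 [227.5, 189.3, 246.2, 209.2] (array([5.99700e-01, 1.08100e-01, 3.51000e-02, 6.00700e-01, 1.06900e-01,
       3.92000e-02, 3.87000e-02, 4.45792e+01]), 186)
jar_yellow 0.63 [304.3, 258.3, 324.8, 273.2] (array([ 4.34300e-01, -8.41000e-02,  2.27000e-02,  4.33400e-01,
       -8.43000e-02,  4.00000e-02,  3.74000e-02,  8.91019e+01]), 199)
jar_pink 0.4 [254.2, 115.1, 289.6, 153.5] (array([7.69500e-01, 2.59000e-02, 2.02000e-02, 7.64000e-01, 2.17000e-02,
       8.72000e-02, 8.47000e-02, 4.35919e+01]), 283)
jar_red 0.72 [366.6, 181.4, 416.1, 219.1] (array([ 0.5962, -0.2684,  0.127 ,  0.5959, -0.2695,  0.0236,  0.0247,
       17.8053]), 114)
jar_red 0.65 [230.9, 260.9, 249.8, 278.7] (array([4.30800e-01, 9.92000e-02, 2.58000e-02, 4.31900e-01, 9.84000e-02,
       4.21000e-02, 4.20000e-02, 8.99532e+01]), 217)
jar_red 0.49 [325.5, 127.1, 333.8, 138.1] (array([ 0.7701, -0.1283,  0.0674,  0.7695, -0.1272,  0.0172,  0.0172,
        0.727 ]), 50)
jar_black 0.62 [306.7, 190.3, 324.6, 203.5] (array([ 0.6106, -0.0904,  0.0365,  0.6105, -0.0914,  0.0399,  0
[... 4380 characters left out ...]
0e-02,  8.34000e-02,  8.40000e-02,  3.96166e+01]), 196)
jewel_dish 0.45 [272.3, 175.0, 326.5, 193.5] (array([ 6.1180e-01, -2.5200e-01,  3.5000e-03,  5.8890e-01, -2.6390e-01,
        1.0080e-01,  1.0840e-01,  7.7735e+01]), 79)
mini_fan 0.83 [251.4, 104.2, 275.8, 166.6] (array([ 7.10700e-01, -3.55300e-01,  1.49300e-01,  7.13500e-01,
       -3.70800e-01,  5.49000e-02,  2.96000e-02,  7.62625e+01]), 71)
mini_fan 0.53 [217.2, 175.8, 226.5, 202.7] (array([ 7.67300e-01, -1.24400e-01,  6.50000e-02,  7.66500e-01,
       -1.25600e-01,  1.65000e-02,  1.49000e-02,  6.17319e+01]), 30)
brush_cup 0.57 [134.7, 265.9, 195.0, 370.0] (array([0.7037, 0.3685, 0.152 , 0.7084, 0.3841, 0.0681, 0.0575, 2.4702]), 303)
```

View pics/crop.png

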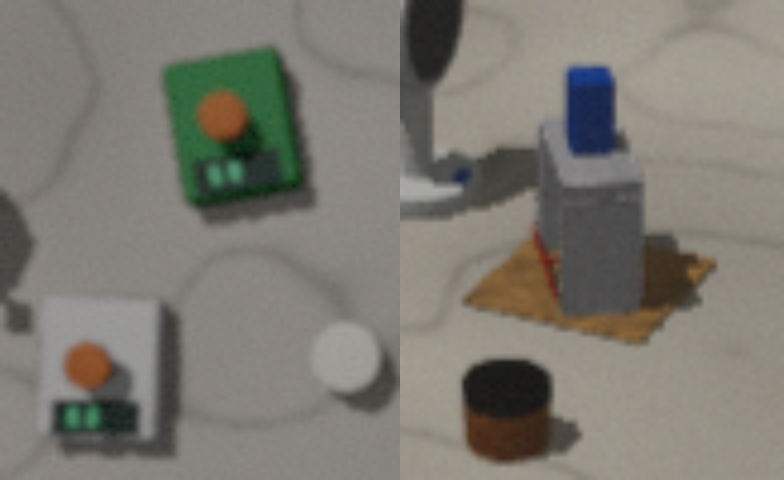

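The crop confirms it: the plunger on the white box is mine (crop 88,365) and the green box is left alone. The gauge stands about 18° off the world axes.

Emit:
jog_arm --commands '[0,0,0,0,0,0.914,0,0,0,0,0,0,0.914,0,0,0,0,0,0,0.914,0,0,0,0,0,0,0.914,0,0,0,0,0,0,0.914,0,0,0,0,0,0,0,0]' --newtons 30

```text
t: 2.45
tool_pos: [0.2762, -0.5606, 0.2313]
tool_rot: [-3.142, -0.003, 0.0]
contact_force: [-0.3, 0.3, 0.7]
opening: -0.0001
grip_force: 0.0
```

Emit:
jog_arm --commands '[0.333,-0.856,0,0,0,0,0,0.333,-0.856,0,0,0,0,0,0.333,-0.856,0,0,0,0,0,0.333,-0.856,0,0,0,0,0,0.333,-0.856,0,0,0,0,0,0.333,-0.856,0,0,0,0,0,0.333,-0.856,0,0,0,0,0,0.333,-0.856,0,0,0,0,0,0.333,-0.856,0,0,0,0,0,0.333,-0.856,0,0,0,0,0,0.333,-0.856,0,0,0,0,0,0.333,-0.856,0,0,0,0,0,0.333,-0.856,0,0,0,0,0,0.333,-0.856,0,0,0,0,0,0.333,-0.856,0,0,0,0,0,0.333,-0.856,0,0,0,0,0,0,0,0,0,0,0,0,0,0,0,0,0,0,0]'

```text
t: 4.7
tool_pos: [0.5951, 0.2613, 0.231]
tool_rot: [3.141, 0.003, -0.001]
contact_force: [-0.9, -0.3, -0.3]
opening: 0.0002
grip_force: 0.0
```

Emit:
jog_arm --commands '[0,0,0.69,0,0,0,0,0,0,0.69,0,0,0,0,0,0,0.69,0,0,0,0,0,0,0.69,0,0,0,0,0,0,0,0,0,0,0,0,0,0.08,0,0,0,0,0,0,0.08,0,0,0,0,0,0,0.08,0,0,0,0,0,0,0.08,0,0,0,0,0,0,0,0,0,0,0,0,0,0,0,0,0,0]'

```text
t: 6.08
tool_pos: [0.597, 0.2616, 0.0481]
tool_rot: [-3.141, -0.001, -0.006]
contact_force: [2.7, -1.8, 5.1]
opening: -0.0002
grip_force: 2.5
```

Emit:
jog_arm --commands '[0,0,0.04,0,0,0,0,0,0,0,0,0,0,0,0,0,0.02,0,0,0,0,0,0,0,0,0,0,0]'

```text
t: 6.58
tool_pos: [0.5971, 0.2617, 0.0477]
tool_rot: [3.142, 0.002, 0.005]
contact_force: [-5.4, -4.5, 20.4]
opening: 0.0001
grip_force: 10.2
```

Emit:
jog_arm --commands '[0,0,-0.8,0,0,0,0,0,0,-0.8,0,0,0,0,0,0,-0.8,0,0,0,0,0,0,-0.8,0,0,0,0,0,0.88,0,0,0,0,60,0,0.88,0,0,0,0,60,0,0.88,0,0,0,0,60,0,0.88,0,0,0,0,60,0,0.88,0,0,0,0,60,0,0.88,0,0,0,0,60,0,0,0,0,0,0,60]'

```text
t: 7.95
tool_pos: [0.5947, -0.058, 0.2336]
tool_rot: [-3.141, 0.006, 0.004]
contact_force: [-0.5, 0.5, 0.9]
opening: 0.0598
grip_force: 0.0
```

```bash
cat >> h.py <<'E'
def gauge_pose(d,lo=.070,hi=.094,c=(.594,-.267)):
    P=cloud(d);z=P[...,2];m=(z>lo)&(z<hi)&(np.hypot(P[...,0]-c[0],P[...,1]-c[1])<.075)
    q=P[m][:,:2];return np.round(np.array(cv2.minAreaRect((q*1000).astype(np.float32)),object)[[0,1,2]],3).tolist() if 0 else (cv2.minAreaRect((q*1000).astype(np.float32)),len(q))
def jars(d,lst):
    # lid tops by depth near the expected places
    P=cloud(d);out={}
    for n,(x,y,h) in lst.items():
        m=(np.abs(P[...,2]-h)<.006)&(np.hypot(P[...,0]-x,P[...,1]-y)<.06)
        q=P[m][:,:2];out[n]=None if len(q)<20 else (np.round(cv2.minEnclosingCircle((q*1000).astype(np.float32))[0],1),np.round(q.mean(0)*1000,1),len(q))
    return out
J=dict(white=(.600,.107,.034),yellow=(.433,-.084,.0225),red=(.430,.099,.025),black=(.6095,-.091,.0355))
E
python3 - <<'E'
from h import *
for c in("top","side"):
    d=eyes.get_image(c);print(c,gauge_pose(d));print(jars(d,J));cv2.imwrite(f"pics/{c}1.png",d["image"][:,:,::-1])
    P=cloud(d);m=(P[...,2]>.002)&(P[...,2]<.008)&(np.hypot(P[...,0]-.594,P[...,1]+.267)<.09)
    print("mat",cv2.minAreaRect((P[m][:,:2]*1000).astype(np.float32)))
    m=(P[...,2]>.105)&(P[...,2]<.14)&(np.hypot(P[...,0]-.594,P[...,1]+.267)<.05);print("block",cv2.minAreaRect((P[m][:,:2]*1000).astype(np.float32)))
E
```

```text
top (((595.8421630859375, -269.3227233886719), (43.73942565917969, 92.8858642578125), 17.601333618164062), 591)
{'white': (array([601.8, 106.8]), array([601.8, 106.6]), 239), 'yellow': (array([444.3, -87.1]), array([448.3, -86.7]), 54), 'red': (array([431.1,  99. ]), array([431.2,  99.2]), 245), 'black': None}
mat ((590.4263916015625, -277.22955322265625), (148.8587646484375, 176.09686279296875), 78.81523895263672)
block ((595.8102416992188, -269.2571716308594), (23.65517807006836, 24.90852165222168), 18.064361572265625)
side (((592.5321655273438, -267.0431213378906), (44.46045684814453, 95.7236099243164), 16.938392639160156), 277)
{'white': (array([599.8, 104.8]), array([599.6, 107.5]), 252), 'yellow': (array([430.5, -83.2]), array([431.3, -82. ]), 174), 'red': (array([428.8,  97.5]), array([429.5, 100.2]), 268), 'black': (array([608. , -92.6]), array([608.2, -90.4]), 166)}
mat ((591.857666015625, -270.5271301269531), (111.15623474121094, 107.9203109741211), 73.0247573852539)
block ((592.9953002929688, -269.072509765625), (23.425127029418945, 28.544593811035156), 8.625411033630371)
```

Emit:
jog_arm --commands '[0,0.875,0,0,0,0,60,0,0.875,0,0,0,0,60,0,0.875,0,0,0,0,60,0,0.875,0,0,0,0,60,0,0,0,0,0,-0.77,60,0,0,0,0,0,-0.77,60,0,0,0,0,0,-0.77,60,0,0,0,0,0,-0.77,60,0,0,0,0,0,0,60,0,0,0,0,0,0,60]'

```text
t: 9.3
tool_pos: [0.596, -0.2642, 0.2346]
tool_rot: [-3.104, -0.484, 0.0]
contact_force: [0.2, -0.8, 0.4]
opening: 0.0603
grip_force: 0.0
```

Emit:
jog_arm --commands '[-0.05,0.05,0.7,0,0,0,60,0,0,0.7,0,0,0,60,0,0,0.7,0,0,0,60,0,0,0.28,0,0,0,60,0,0,0,0,0,0,60,0,0,0,0,0,0,20,0,0,0,0,0,0,20,0,0,0,0,0,0,20,0,0,0,0,0,0,20]' --newtons 40

```text
t: 10.42
tool_pos: [0.5952, -0.2703, 0.0946]
tool_rot: [3.101, 0.482, 0.005]
contact_force: [2.0, -2.3, 5.4]
opening: 0.0233
grip_force: 43.9
```

Emit:
jog_arm --commands '[0,0,-0.3,0,0,0,20,0,0,-0.7,0,0,0,20,0,0,-0.7,0,0,0,20,0,0,0,0,0,0.77,20,0,0,0,0,0,0.77,20,0,0,0,0,0,0.77,20,0,0,0,0,0,0.77,20,0,-0.7,0,0,0,0,20,0,-0.8,0,0,0,0,20,0,-0.8,0,0,0,0,20,0,-0.8,0,0,0,0,20,0,-0.8,0,0,0,0,20,0,-0.8,0,0,0,0,20,0,-0.8,0,0,0,0,20,0,-0.7,0,0,0,0,20,0,0,0,0,0,0,20,0,0,0,0,0,0,20]'

```text
t: 12.55
tool_pos: [0.5928, 0.1027, 0.1937]
tool_rot: [3.141, 0.002, -0.002]
contact_force: [0.1, -0.3, -2.7]
opening: 0.0232
grip_force: 42.5
```

Run:
```python
from h import *
o=ctrl.get_obs();p=o["tool_pos"];print(p,o["tool_rot"],o["opening"],o["contact_force"])
for c in("top","side"):
    d=eyes.get_image(c);P=cloud(d)
    m=(np.hypot(P[...,0]-p[0],P[...,1]-p[1])<.08)&(P[...,2]>.12)&(P[...,2]<p[2]+.01)
    q=P[m];print(c,cv2.minAreaRect((q[:,:2]*1000).astype(np.float32)),jars(d,J));cv2.imwrite(f"pics/{c}2.png",d["image"][:,:,::-1])
```

```text
[0.5927636  0.10271758 0.19365872] [ 3.14112592e+00  2.00730865e-03 -2.39359504e-03] 0.02317250879000952 [ 0.08234954 -0.34614917 -2.69486771]
top ((592.3895874023438, 63.651939392089844), (11.393905639648438, 44.59749984741211), 88.28097534179688) {'white': None, 'yellow': (array([433.4, -83.1]), array([433.8, -83.2]), 247), 'red': None, 'black': (array([610.8, -91.6]), array([610.7, -91.6]), 241)}
side ((591.0421752929688, 103.20721435546875), (95.01398468017578, 46.82405471801758), 89.64544677734375) {'white': (array([598.6, 103.8]), array([599.7, 107.7]), 253), 'yellow': (array([431.7, -83.6]), array([431.4, -81.7]), 175), 'red': (array([429.6,  97.6]), array([429.4, 100.2]), 266), 'black': None}
```

View pics/side2.png

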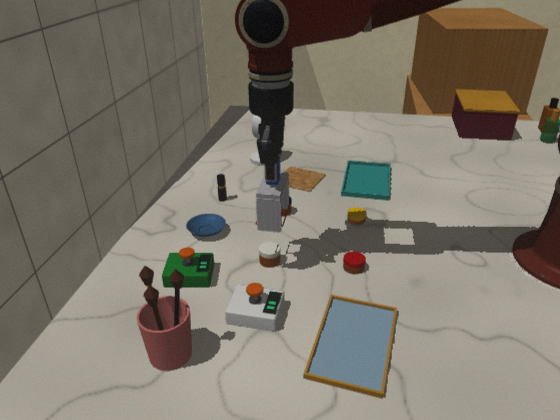

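Emit:
jog_arm --commands '[0.137,-0.06,0,0,0,0,20,0,0,0,0,0,0,20,0,0,0.5,0,0,0,20,0,0,0.5,0,0,0,20,0,0,0.4,0,0,0,20,0,0,0.22,0,0,0,20,0,0,0,0,0,0,20,0,0,0.04,0,0,0,20,0,0,0.04,0,0,0,20,0,0,0,0,0,0,20]'

```text
t: 13.9
tool_pos: [0.6023, 0.1065, 0.0928]
tool_rot: [-3.141, -0.001, -0.003]
contact_force: [0.1, 0.4, -1.6]
opening: 0.0236
grip_force: 42.7
```

Emit:
jog_arm --commands '[0,0,0.03,0,0,0,20,0,0,0.02,0,0,0,20,0,0,0,0,0,0,20]'

```text
t: 14.28
tool_pos: [0.6023, 0.1064, 0.0904]
tool_rot: [3.142, 0.001, 0.002]
contact_force: [-1.6, -1.1, 4.5]
opening: 0.0237
grip_force: 43.6
```

Emit:
jog_arm --commands '[0,0,0.02,0,0,0,20,0,0,0,0,0,0,20,0,0,0,0,0,0,20,0,0,0,0,0,0,20]'

```text
t: 14.78
tool_pos: [0.6025, 0.1063, 0.0903]
tool_rot: [3.141, 0.002, 0.003]
contact_force: [-2.9, -2.1, 9.7]
opening: 0.0233
grip_force: 44.3
```

Run:
```python
from h import *
for c in("top","side"):
    d=eyes.get_image(c);P=cloud(d);print(c,jars(d,J))
    if c=="side":
        u,v=proj(d,[.602,.106,.04]);u,v=int(u),int(v);im=d["image"][v-45:v+45,u-40:u+40,::-1]
        cv2.imwrite("pics/w.png",cv2.resize(im,None,fx=6,fy=6,interpolation=2))
        # heights of the red pointer
        i=d["image"].astype(int);m=(i[...,0]>120)&(i[...,1]<70)&(i[...,2]<70);vv,uu=np.nonzero(m);s=(abs(uu-u)<30)&(abs(vv-v)<35)
        print(np.c_[uu,vv][s][:20].tolist(),np.round(P[vv[s],uu[s]][:10],4).tolist())
```

```text
top {'white': None, 'yellow': (array([433.7, -83.4]), array([433.8, -83.4]), 245), 'red': None, 'black': (array([610.9, -91.7]), array([610.7, -91.5]), 240)}
side {'white': (array([596.7, 108. ]), array([592.2, 128. ]), 209), 'yellow': (array([432. , -84.3]), array([431.3, -82.4]), 173), 'red': (array([428.5,  98.6]), array([429.2, 100.3]), 271), 'black': (array([608.2, -93.7]), array([605.1, -91.1]), 137)}
[[252, 257]] [[0.6262, 0.1454, 0.0371]]
```

View pics/w.png

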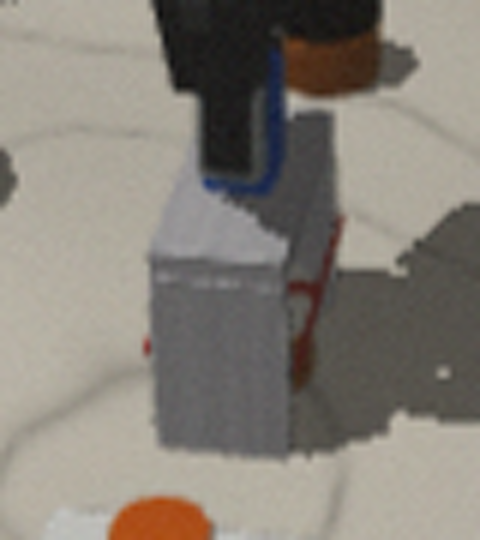

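Emit:
jog_arm --commands '[0,0,-0.4,0,0,0,20,0,0,-0.6,0,0,0,20,0,0,-0.6,0,0,0,20,-0.4,0.45,0,0,0,0,20,-0.55,0.63,0,0,0,0,20,-0.6,0.67,0,0,0,0,20,-0.6,0.67,0,0,0,0,20,-0.4,0.45,0,0,0,0,20,-0.26,0.29,0,0,0,0,20,0,0,0,0,0,0,20,0,0,0.3,0,0,0,20,0,0,0,0,0,0,20]'

```text
t: 16.38
tool_pos: [0.4319, -0.0821, 0.1629]
tool_rot: [-3.139, -0.003, 0.008]
contact_force: [0.2, 0.0, -3.7]
opening: 0.0236
grip_force: 42.4
```

Emit:
jog_arm --commands '[0.02,0.02,0.4,0,0,0,20,0,0,0.4,0,0,0,20,0,0,0.25,0,0,0,20,0,0,0.05,0,0,0,20,0,0,0.05,0,0,0,20,0,0,0.03,0,0,0,20,0,0,0.03,0,0,0,20,0,0,0,0,0,0,20]'

```text
t: 17.38
tool_pos: [0.4348, -0.0847, 0.0937]
tool_rot: [3.141, 0.001, 0.002]
contact_force: [0.8, 1.2, -1.6]
opening: 0.0234
grip_force: 42.7
```

Emit:
jog_arm --commands '[-0.01,-0.01,0.03,0,0,0,20,0,0,0.03,0,0,0,20,0,0,0.02,0,0,0,20,0,0,0,0,0,0,20,0,0,0,0,0,0,20]'

```text
t: 18.0
tool_pos: [0.4344, -0.0843, 0.0903]
tool_rot: [3.141, 0.002, 0.001]
contact_force: [-3.6, -0.2, 8.0]
opening: 0.0231
grip_force: 44.0
```

Emit:
jog_arm --commands '[0,0,0,0,0,0,20,0,0,0,0,0,0,20,0,0,-0.4,0,0,0,20,0,0,-0.6,0,0,0,20,0,0,-0.5,0,0,0,20,-0.06,-0.45,0,0,0,0,20,0,-0.7,0,0,0,0,20,0,-0.8,0,0,0,0,20,0,-0.7,0,0,0,0,20,0,-0.42,0,0,0,0,20,0,0,0,0,0,0,20,0,0,0.2,0,0,0,20,0,0,0,0,0,0,20]'

```text
t: 19.62
tool_pos: [0.4289, 0.0994, 0.1644]
tool_rot: [3.141, -0.001, -0.006]
contact_force: [-0.1, 0.2, -3.3]
opening: 0.0236
grip_force: 42.4
```

Run:
```python
from h import *
for c in("top","side"):
    d=eyes.get_image(c);P=cloud(d);print(c,jars(d,J))
```

```text
top {'white': (array([601.9, 106.7]), array([601.8, 106.5]), 240), 'yellow': (array([433.4, -83.3]), array([433.9, -83.2]), 247), 'red': (array([440.7,  98.4]), array([445. ,  97.8]), 49), 'black': (array([610.7, -91.6]), array([610.5, -91.5]), 241)}
side {'white': (array([599.9, 104.5]), array([599.2, 107.6]), 252), 'yellow': None, 'red': (array([430.1,  97.8]), array([429.3, 100. ]), 265), 'black': (array([608.3, -92.7]), array([608.2, -90.3]), 162)}
```

Emit:
jog_arm --commands '[0.01,0.01,0.4,0,0,0,20,0,0,0.4,0,0,0,20,0,0,0.3,0,0,0,20,0,0,0.05,0,0,0,20,0,0,0.04,0,0,0,20,0,0,0.03,0,0,0,20,0,0,0.02,0,0,0,20,0,0,0,0,0,0,20]'

```text
t: 20.72
tool_pos: [0.4312, 0.0997, 0.0926]
tool_rot: [-3.142, -0.001, -0.002]
contact_force: [0.5, -0.2, -1.9]
opening: 0.0235
grip_force: 42.6
```

Emit:
jog_arm --commands '[0,0,0.03,0,0,0,20,0,0,0.03,0,0,0,20,0,0,0.01,0,0,0,20,0,0,0,0,0,0,20,0,0,0,0,0,0,20,0,0,0,0,0,0,20]'

```text
t: 21.48
tool_pos: [0.4316, 0.0996, 0.0903]
tool_rot: [3.141, 0.002, 0.002]
contact_force: [-3.8, -1.9, 10.2]
opening: 0.0235
grip_force: 44.3
```

Emit:
jog_arm --commands '[0,0,-0.4,0,0,0,20,0,0,-0.6,0,0,0,20,0,0,-0.5,0,0,0,20,0.3,0.32,0,0,0,0,20,0.6,0.64,0,0,0,0,20,0.6,0.64,0,0,0,0,20,0.6,0.64,0,0,0,0,20,0.6,0.64,0,0,0,0,20,0.29,0.3,0,0,0,0,20,0,0,0,0,0,0,20,0,0,0.2,0,0,0,20,0,0,0,0,0,0,20]'

```text
t: 22.98
tool_pos: [0.6083, -0.0898, 0.1635]
tool_rot: [-3.14, -0.003, 0.007]
contact_force: [-0.9, 0.2, -3.7]
opening: 0.0232
grip_force: 42.4
```

Run:
```python
from h import *
for c in("top","side"):
    d=eyes.get_image(c);P=cloud(d);print(c,jars(d,J))
```

```text
top {'white': (array([601.9, 106.7]), array([601.9, 106.4]), 239), 'yellow': None, 'red': (array([431.3,  99.4]), array([431.4,  99.2]), 247), 'black': None}
side {'white': (array([599.4, 103.9]), array([599.3, 107.6]), 255), 'yellow': (array([432.2, -85.9]), array([431.3, -82.2]), 172), 'red': (array([430.9,  97.7]), array([429.2, 100.4]), 271), 'black': (array([609.2, -91.4]), array([607.7, -89.5]), 154)}
```

Emit:
jog_arm --commands '[0.01,0.01,0.4,0,0,0,20,0,0,0.4,0,0,0,20,0,0,0.3,0,0,0,20,0,0,0.05,0,0,0,20,0,0,0.04,0,0,0,20,0,0,0.03,0,0,0,20,0,0,0.03,0,0,0,20,0,0,0,0,0,0,20]'

```text
t: 24.08
tool_pos: [0.6113, -0.0917, 0.0914]
tool_rot: [3.141, 0.001, 0.002]
contact_force: [0.6, -0.3, -1.7]
opening: 0.0237
grip_force: 42.7
```

Emit:
jog_arm --commands '[0,0,0.03,0,0,0,20,0,0,0.02,0,0,0,20,0,0,0,0,0,0,20,0,0,0,0,0,0,20,0,0,0,0,0,0,20,0,0,0,0,0,0,20]'

```text
t: 24.82
tool_pos: [0.6116, -0.0919, 0.0903]
tool_rot: [3.141, 0.001, 0.002]
contact_force: [-2.8, 0.5, 7.3]
opening: 0.0236
grip_force: 43.9
```

Emit:
jog_arm --commands '[0,0,-0.4,0,0,0,20,0,0,-0.6,0,0,0,20,0,0,-0.5,0,0,0,20,0,0,0,0,0,0,20]'

```text
t: 25.32
tool_pos: [0.6126, -0.0921, 0.181]
tool_rot: [3.14, 0.001, 0.009]
contact_force: [-0.3, -0.2, -3.1]
opening: 0.0237
grip_force: 42.6
```

Run:
```python
from h import *
for c in("top","side"):
    d=eyes.get_image(c);P=cloud(d)
    i=cv2.cvtColor(d["image"],cv2.COLOR_RGB2HSV);b=(i[...,1]>70)&(i[...,0]>5)&(i[...,0]<25)&(P[...,2]<.02)&(np.hypot(P[...,0]-.594,P[...,1]+.267)<.09)
    b=cv2.morphologyEx(b.astype(np.uint8),cv2.MORPH_OPEN,np.ones((3,3)))>0
    print(c,cv2.minAreaRect((P[b][:,:2]*1000).astype(np.float32)),b.sum(),jars(d,J))
```

```text
top ((591.6702270507812, -279.7045593261719), (88.04293823242188, 107.56780242919922), 73.38935089111328) 1363 {'white': (array([601.8, 106.7]), array([601.8, 106.5]), 241), 'yellow': None, 'red': (array([431.3,  99.3]), array([431.3,  99.2]), 243), 'black': None}
side ((570.5455322265625, -274.6336975097656), (132.1458740234375, 82.35254669189453), 89.05335235595703) 531 {'white': (array([600.7, 105. ]), array([599.4, 107.5]), 253), 'yellow': (array([431.1, -83.5]), array([431.6, -82.1]), 174), 'red': (array([429. ,  97.7]), array([429.4, 100.1]), 266), 'black': (array([607.9, -93.9]), array([607.9, -90.4]), 161)}
```

Emit:
jog_arm --commands '[-0.07,0.6,0,0,0,0,20,-0.07,0.8,0,0,0,0,20,-0.07,0.8,0,0,0,0,20,-0.08,0.77,0,0,0,0,20,0,0,0,0,0,-0.77,20,0,0,0,0,0,-0.77,20,0,0,0,0,0,-0.77,20,0,0,0,0,0,-0.77,20,0,0,0.4,0,0,0,20,0,0,0,0,0,0,20,0,0,0,0,0,0,20]'

```text
t: 26.8
tool_pos: [0.593, -0.2695, 0.1526]
tool_rot: [-3.103, -0.483, 0.003]
contact_force: [0.2, -0.2, -3.1]
opening: 0.0234
grip_force: 42.6
```

Emit:
jog_arm --commands '[0.02,0.01,0.4,0,0,0,20,0,0,0.35,0,0,0,20,0,0,0.12,0,0,0,20,0,0,0.05,0,0,0,20,0,0,0.03,0,0,0,20,0,0,0,0,0,0,20,0,0,0,0,0,0,20]'

```text
t: 27.68
tool_pos: [0.5952, -0.2702, 0.0976]
tool_rot: [3.104, 0.483, 0.001]
contact_force: [-0.5, -0.6, -2.9]
opening: 0.0236
grip_force: 42.6
```

Emit:
jog_arm --commands '[0,0,0.04,0,0,0,20,0,0,0.02,0,0,0,20,0,0,0,0,0,0,20,0,0,0,0,0,0,20]'

```text
t: 28.18
tool_pos: [0.5952, -0.2703, 0.0943]
tool_rot: [3.103, 0.483, 0.001]
contact_force: [-1.9, 0.1, 4.6]
opening: 0.0233
grip_force: 43.7
```

Emit:
jog_arm --commands '[0,0,0,0,0,0,60,0,0,0,0,0,0,60,0,0,0,0,0,0,60,0,0,-0.3,0,0,0,60,0,0,-0.7,0,0,0,60,0,0,-0.7,0,0,0,60,0,0,-0.7,0,0,0,60,0,0,0,0,0,0.77,60,0,0,0,0,0,0.77,60,0,0,0,0,0,0.77,60,0,0,0,0,0,0.77,60,0,-0.7,0,0,0,0,75,0,-0.8,0,0,0,0,75,0,-0.8,0,0,0,0,75,0,-0.5,0,0,0,0,75,0,0,0,0,0,0,75]'

```text
t: 30.18
tool_pos: [0.5951, -0.1003, 0.239]
tool_rot: [3.141, 0.006, 0.003]
contact_force: [1.0, -0.2, 0.5]
opening: 0.075
grip_force: 0.0
```

Run:
```python
from h import *
for c in("top","side"):
    d=eyes.get_image(c);P=cloud(d);cv2.imwrite(f"pics/{c}3.png",d["image"][:,:,::-1])
    print(c,gauge_pose(d,c=(.595,-.270)),jars(d,J))
```

```text
top (((599.67578125, -281.2900085449219), (43.9579963684082, 64.39183807373047), 16.9310302734375), 258) {'white': (array([601.8, 106.8]), array([601.8, 106.5]), 238), 'yellow': None, 'red': (array([431.4,  99.2]), array([431.5,  99.1]), 245), 'black': None}
side (((592.7960815429688, -268.31939697265625), (44.242706298828125, 96.89138793945312), 18.104490280151367), 280) {'white': (array([599.1, 104. ]), array([599.7, 107.6]), 250), 'yellow': (array([431.8, -84.3]), array([431.4, -82.5]), 170), 'red': (array([429.7,  98.5]), array([429.2, 100.2]), 270), 'black': (array([606.7, -94.2]), array([607.8, -90.2]), 166)}
```

View pics/side3.png

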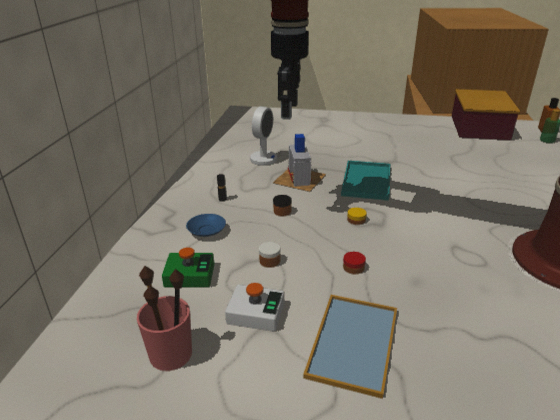

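Emit:
jog_arm --commands '[0.265,-0.145,0,0,0,0,75,0,0,0.8,0,0,0,75,0,0,0.8,0,0,0,75,0,0,0.8,0,0,0,75,0,0,0.6,0,0,0,75,0,0,0.4,0,0,0,75,0,0,0,0,0,0,75]'

```text
t: 31.15
tool_pos: [0.6093, -0.0933, 0.0304]
tool_rot: [-3.14, 0.0, 0.008]
contact_force: [-0.1, -0.8, -0.3]
opening: 0.0753
grip_force: 0.0
```

Emit:
jog_arm --commands '[0.02,-0.02,0.2,0,0,0,75,0,0,0.14,0,0,0,75,0,0,0,0,0,0,75,0,0,0,0,0,0,35,0,0,0,0,0,0,35,0,0,0,0,0,0,35,0,0,0,0,0,0,35]' --newtons 30

```text
t: 32.02
tool_pos: [0.6125, -0.0923, 0.0138]
tool_rot: [3.141, 0.001, 0.002]
contact_force: [-0.3, 0.2, 4.1]
opening: 0.0429
grip_force: 30.9
```

Emit:
jog_arm --commands '[0,0,-0.5,0,0,0,35,0,0,-0.8,0,0,0,35,0,0,-0.8,0,0,0,35,-0.341,-0.804,0,0,0,0,35,-0.341,-0.804,0,0,0,0,35,-0.341,-0.804,0,0,0,0,35,-0.341,-0.804,0,0,0,0,35,-0.341,-0.804,0,0,0,0,35,-0.341,-0.804,0,0,0,0,35,-0.341,-0.804,0,0,0,0,35,-0.341,-0.804,0,0,0,0,35,-0.341,-0.804,0,0,0,0,35,0,0,0,0,0,0,35,0,0,0.8,0,0,0,35,0,0,0.6,0,0,0,35,0,0,0,0,0,0,35]'

```text
t: 34.02
tool_pos: [0.4249, 0.3393, 0.0511]
tool_rot: [3.137, -0.0, -0.011]
contact_force: [0.2, 0.6, 0.1]
opening: 0.0429
grip_force: 30.9
```

Run:
```python
from h import *
for c in("top","side"):
    d=eyes.get_image(c);P=cloud(d);cv2.imwrite(f"pics/{c}4.png",d["image"][:,:,::-1])
    print(c,jars(d,J))
    m=(P[...,2]>.0085)&(P[...,2]<.018)&(abs(P[...,0]-.412)<.075)&(abs(P[...,1]+.29)<.12);print("org",cv2.minAreaRect((P[m][:,:2]*1000).astype(np.float32)))
```

```text
top {'white': (array([601.6, 106.7]), array([601.9, 106.5]), 240), 'yellow': (array([433.6, -83.3]), array([433.7, -83.3]), 243), 'red': (array([431.3,  99.6]), array([431.5,  99.1]), 249), 'black': None}
org ((414.38092041015625, -287.4974060058594), (191.25180053710938, 120.31558990478516), 88.20065307617188)
side {'white': (array([600.9, 104.1]), array([599.5, 107.2]), 250), 'yellow': None, 'red': None, 'black': None}
org ((0.0, 0.0), (0.0, 0.0), 0.0)
```

View pics/side4.png

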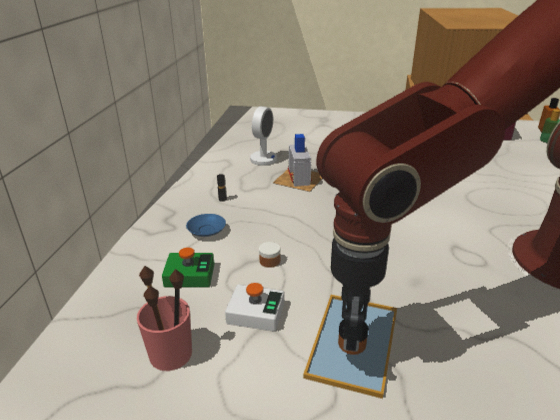

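Emit:
jog_arm --commands '[0,0,0.3,0,0,0,35,0,0,0.16,0,0,0,35,0,0,0.04,0,0,0,35,0,0,0,0,0,0,35,0,0,0,0,0,0,35]'

```text
t: 34.75
tool_pos: [0.4277, 0.3422, 0.0254]
tool_rot: [-3.141, -0.001, -0.001]
contact_force: [0.1, -0.0, -0.6]
opening: 0.0428
grip_force: 30.9
```

Emit:
jog_arm --commands '[0,0,0.06,0,0,0,35,0,0,0.04,0,0,0,35,0,0,0.01,0,0,0,35,0,0,0,0,0,0,35]'

```text
t: 35.25
tool_pos: [0.4273, 0.3419, 0.0182]
tool_rot: [3.142, 0.001, -0.0]
contact_force: [1.1, 0.6, -0.2]
opening: 0.0428
grip_force: 30.9
```

Emit:
jog_arm --commands '[0,0,0.02,0,0,0,35,0,0,0,0,0,0,56,0,0,0,0,0,0,56,0,0,0,0,0,0,56,0,0,-0.5,0,0,0,56,0,0,-0.8,0,0,0,56,0,0,-0.6,0,0,0,56,0.484,0.654,0,0,0,0,75,0.484,0.654,0,0,0,0,75,0.484,0.654,0,0,0,0,75,0.484,0.654,0,0,0,0,75,0.484,0.654,0,0,0,0,75,0.484,0.654,0,0,0,0,75,0,0,0,0,0,0,75,0,0,0.6,0,0,0,75,0,0,0,0,0,0,75]'

```text
t: 37.25
tool_pos: [0.5985, 0.1072, 0.0915]
tool_rot: [3.141, 0.002, -0.012]
contact_force: [0.1, 0.5, 0.4]
opening: 0.0751
grip_force: 0.0
```

Run:
```python
from h import *
J["black"]=(.4275,.342,.0395)
for c in("side","top"):
    d=eyes.get_image(c);P=cloud(d);print(c,jars(d,J))
```

```text
side {'white': (array([599.5, 105.8]), array([599.6, 107.5]), 252), 'yellow': (array([430.7, -84.5]), array([431.5, -82.3]), 170), 'red': (array([429.6,  98.2]), array([429.4, 100.3]), 271), 'black': (array([424.7, 342.4]), array([424.5, 344.5]), 544)}
top {'white': None, 'yellow': (array([433.7, -83.2]), array([433.8, -83.2]), 246), 'red': None, 'black': (array([426.7, 343.9]), array([426.5, 343.2]), 254)}
```

Emit:
jog_arm --commands '[0.02,0,0.5,0,0,0,75,0,0,0.5,0,0,0,75,0,0,0.3,0,0,0,75,0,0,0,0,0,0,75,0,0,0,0,0,0,75,0,0,0,0,0,0,35,0,0,0,0,0,0,35,0,0,0,0,0,0,35,0,0,0,0,0,0,35]'

```text
t: 38.48
tool_pos: [0.6041, 0.1067, 0.0186]
tool_rot: [-3.141, -0.001, -0.003]
contact_force: [-0.7, 0.0, 6.1]
opening: 0.0422
grip_force: 30.9
```

Emit:
jog_arm --commands '[0,0,-0.5,0,0,0,35,0,0,-0.7,0,0,0,35,0,0,-0.4,0,0,0,35,-0.62,-0.504,0,0,0,0,35,-0.62,-0.504,0,0,0,0,35,-0.62,-0.504,0,0,0,0,35,-0.62,-0.504,0,0,0,0,35,-0.62,-0.504,0,0,0,0,35,0,0,0,0,0,0,35,0,0,0.6,0,0,0,35,0,0,0.5,0,0,0,35,0,0,0.2,0,0,0,35,0,0,0,0,0,0,35,0,0,0,0,0,0,35]'

```text
t: 40.22
tool_pos: [0.4181, 0.2579, 0.0364]
tool_rot: [-3.141, -0.001, -0.003]
contact_force: [-0.1, 0.2, -0.3]
opening: 0.0426
grip_force: 30.8
```

Emit:
jog_arm --commands '[0,0,0.12,0,0,0,35,0,0,0.06,0,0,0,35,0,0,0.03,0,0,0,35,0,0,0,0,0,0,35,0,0,0,0,0,0,35]'

```text
t: 40.85
tool_pos: [0.4169, 0.2578, 0.0226]
tool_rot: [-3.141, -0.001, -0.0]
contact_force: [-0.2, 0.2, 0.3]
opening: 0.0428
grip_force: 30.9
```

Emit:
jog_arm --commands '[0,0,0.02,0,0,0,35,0,0,0,0,0,0,56,0,0,0,0,0,0,56,0,0,0,0,0,0,56,0,0,-0.5,0,0,0,56,0,0,-0.8,0,0,0,56,0.08,0.66,0,0,0,0,75,0.08,0.66,0,0,0,0,75,0.08,0.66,0,0,0,0,75,0,0.66,0,0,0,0,75,0,0,0,0,0,0,75,0,0,0.3,0,0,0,75,0,0,0,0,0,0,75]'

```text
t: 42.48
tool_pos: [0.4301, 0.0997, 0.0799]
tool_rot: [-3.142, -0.002, 0.005]
contact_force: [1.0, -0.7, -1.0]
opening: 0.0749
grip_force: 0.0
```

Run:
```python
from h import *
J["black"]=(.4275,.342,.0395);J["white"]=(.417,.258,.038)
for c in("side","top"):
    d=eyes.get_image(c);P=cloud(d);print(c,jars(d,J))
```

```text
side {'white': (array([413.6, 258.2]), array([413.6, 260.6]), 423), 'yellow': None, 'red': (array([428.8,  98.1]), array([429.3, 100. ]), 265), 'black': (array([425.1, 342.6]), array([424.5, 344.4]), 543)}
top {'white': (array([415.6, 260.2]), array([416.3, 262. ]), 219), 'yellow': (array([433.7, -83.2]), array([433.8, -83.3]), 244), 'red': None, 'black': (array([426.1, 343.7]), array([426.5, 343.5]), 252)}
```

Emit:
jog_arm --commands '[0,0,0.5,0,0,0,75,0,0,0.4,0,0,0,75,0,0,0.3,0,0,0,75,0,0,0,0,0,0,75,0,0,0,0,0,0,75,0,0,0,0,0,0,75]'

```text
t: 43.32
tool_pos: [0.4325, 0.0995, 0.0106]
tool_rot: [-3.141, -0.002, -0.004]
contact_force: [0.2, 0.4, 1.0]
opening: 0.075
grip_force: 0.0
```

Emit:
jog_arm --commands '[-0.01,0,0.07,0,0,0,75,0,0,0,0,0,0,75,0,0,0,0,0,0,35,0,0,0,0,0,0,35,0,0,0,0,0,0,35,0,0,0,0,0,0,35]'

```text
t: 44.08
tool_pos: [0.4311, 0.0993, 0.0054]
tool_rot: [3.142, 0.001, 0.001]
contact_force: [-0.7, 0.3, 1.7]
opening: 0.0431
grip_force: 30.6
```

Emit:
jog_arm --commands '[0,0,-0.4,0,0,0,35,0,0,-0.7,0,0,0,35,0,0,-0.5,0,0,0,35,-0.031,0.795,0,0,0,0,35,-0.031,0.795,0,0,0,0,35,-0.031,0.795,0,0,0,0,35,-0.031,0.795,0,0,0,0,35,-0.031,0.795,0,0,0,0,35,-0.031,0.795,0,0,0,0,35,-0.031,0.795,0,0,0,0,35,-0.031,0.795,0,0,0,0,35,-0.031,0.795,0,0,0,0,35,0,0,0,0,0,0,35,0,0,0.5,0,0,0,35,0,0,0.5,0,0,0,35,0,0,0,0,0,0,35,0,0,0,0,0,0,35]'

```text
t: 46.2
tool_pos: [0.4148, -0.3298, 0.0419]
tool_rot: [3.141, 0.002, 0.001]
contact_force: [-0.2, -0.1, -0.1]
opening: 0.0428
grip_force: 30.8
```

Emit:
jog_arm --commands '[0,0,0.25,0,0,0,35,0,0,0.15,0,0,0,35,0,0,0.06,0,0,0,35,0,0,0.04,0,0,0,35,0,0,0,0,0,0,35,0,0,0,0,0,0,35]'

```text
t: 46.95
tool_pos: [0.4146, -0.3303, 0.0114]
tool_rot: [3.141, 0.001, 0.001]
contact_force: [0.4, 0.1, -1.1]
opening: 0.0431
grip_force: 30.8
```

Emit:
jog_arm --commands '[0,0,0.03,0,0,0,35,0,0,0.02,0,0,0,35,0,0,0,0,0,0,56,0,0,0,0,0,0,56,0,0,0,0,0,0,56,0,0,-0.5,0,0,0,56,0,0,-0.8,0,0,0,56,0.063,-0.824,0,0,0,0,75,0.063,-0.824,0,0,0,0,75,0.063,-0.824,0,0,0,0,75,0.063,-0.824,0,0,0,0,75,0.063,-0.824,0,0,0,0,75,0,0,0,0,0,0,75,0,0,0.3,0,0,0,75,0,0,0,0,0,0,75,0,0,0,0,0,0,75]'

```text
t: 48.95
tool_pos: [0.4332, -0.0835, 0.0685]
tool_rot: [3.141, -0.0, 0.0]
contact_force: [0.4, 0.4, 0.7]
opening: 0.075
grip_force: 0.0
```

Run:
```python
from h import *
J["black"]=(.4275,.342,.0395);J["white"]=(.417,.258,.038);J["red"]=(.4145,-.33,.029)
for c in("side","top"):
    d=eyes.get_image(c);P=cloud(d);print(c,jars(d,J))
```

```text
side {'white': (array([413.7, 258.8]), array([413.7, 260.5]), 421), 'yellow': (array([432.1, -84.2]), array([431.4, -81.9]), 176), 'red': (array([ 404.7, -327.1]), array([ 400.7, -325.2]), 38), 'black': (array([425.4, 342.6]), array([424.5, 344.5]), 542)}
top {'white': (array([415.4, 260.2]), array([415.6, 259.5]), 250), 'yellow': None, 'red': (array([ 414.8, -327.2]), array([ 415.6, -326.9]), 254), 'black': (array([425.4, 344. ]), array([426.3, 343.5]), 248)}
```

Emit:
jog_arm --commands '[0,0,0.5,0,0,0,75,0,0,0.35,0,0,0,75,0,0,0.17,0,0,0,75,0,0,0,0,0,0,75,0,0,0,0,0,0,75,0,0,0,0,0,0,75]'

```text
t: 49.8
tool_pos: [0.4339, -0.0831, 0.0079]
tool_rot: [3.141, 0.001, 0.003]
contact_force: [0.1, 0.0, -0.2]
opening: 0.0749
grip_force: 0.0
```

Emit:
jog_arm --commands '[0,0,0.06,0,0,0,75,0,0,0,0,0,0,75,0,0,0,0,0,0,35,0,0,0,0,0,0,35,0,0,0,0,0,0,35,0,0,0,0,0,0,35]'

```text
t: 50.55
tool_pos: [0.4334, -0.0829, 0.0036]
tool_rot: [3.141, 0.001, 0.001]
contact_force: [-0.1, -0.3, 1.1]
opening: 0.0431
grip_force: 30.6
```

Emit:
jog_arm --commands '[0,0,-0.4,0,0,0,35,0,0,-0.6,0,0,0,35,0,0,-0.4,0,0,0,35,-0.079,0.67,0,0,0,0,35,-0.079,0.67,0,0,0,0,35,-0.079,0.67,0,0,0,0,35,-0.079,0.67,0,0,0,0,35,0,0,0,0,0,0,35,0,0,0.5,0,0,0,35,0,0,0.3,0,0,0,35,0,0,0,0,0,0,35,0,0,0,0,0,0,35]'

```text
t: 52.05
tool_pos: [0.4147, -0.2435, 0.0398]
tool_rot: [3.141, 0.002, 0.001]
contact_force: [0.3, -0.4, -1.0]
opening: 0.0426
grip_force: 30.9
```

Emit:
jog_arm --commands '[0,0,0.25,0,0,0,35,0,0,0.15,0,0,0,35,0,0,0.06,0,0,0,35,0,0,0.05,0,0,0,35,0,0,0,0,0,0,35,0,0,0,0,0,0,35]'

```text
t: 52.8
tool_pos: [0.4145, -0.2438, 0.009]
tool_rot: [3.141, 0.001, 0.001]
contact_force: [-0.6, -0.5, -0.4]
opening: 0.0426
grip_force: 30.9
```

Emit:
jog_arm --commands '[0,0,0.03,0,0,0,35,0,0,0,0,0,0,56,0,0,0,0,0,0,56,0,0,0,0,0,0,56,0,0,-0.5,0,0,0,56,0,0,-0.8,0,0,0,56,0,0,-0.7,0,0,0,56,0.276,-0.765,0,0,0,0,0,0.276,-0.765,0,0,0,0,0,0.276,-0.765,0,0,0,0,0,0.276,-0.765,0,0,0,0,0,0.276,-0.765,0,0,0,0,0,0.276,-0.765,0,0,0,0,0,0.276,-0.765,0,0,0,0,0,0.276,-0.765,0,0,0,0,0,0.276,-0.765,0,0,0,0,0,0.276,-0.765,0,0,0,0,0,0.276,-0.765,0,0,0,0,0,0,0,0,0,0,0,0]'

```text
t: 55.18
tool_pos: [0.5963, 0.2642, 0.1266]
tool_rot: [-3.141, -0.007, -0.0]
contact_force: [-0.1, -0.1, -0.2]
opening: -0.0001
grip_force: 0.0
```

Run:
```python
from h import *
J=dict(black=(.4275,.342,.0395),white=(.417,.258,.038),red=(.4145,-.33,.029),yellow=(.4145,-.2435,.0265))
for c in("side","top"):
    d=eyes.get_image(c);P=cloud(d);print(c,jars(d,J),gauge_pose(d,c=(.595,-.270)));cv2.imwrite(f"pics/{c}5.png",d["image"][:,:,::-1])
```

```text
side {'black': (array([424.8, 342.4]), array([424.3, 344.5]), 540), 'white': (array([414. , 258.6]), array([413.5, 260.6]), 421), 'red': (array([ 413.7, -329.5]), array([ 412.9, -325.1]), 112), 'yellow': (array([ 412.8, -242.1]), array([ 412.8, -239.8]), 128)} (((592.67236328125, -267.45098876953125), (43.52015686035156, 94.18269348144531), 17.789621353149414), 282)
top {'black': None, 'white': (array([415.3, 259.7]), array([415.3, 259.2]), 249), 'red': (array([ 414.9, -327. ]), array([ 415.5, -326.8]), 259), 'yellow': (array([ 414.9, -241.1]), array([ 415.6, -240.9]), 251)} (((595.2893676757812, -267.7699890136719), (43.94630432128906, 92.72019958496094), 17.64766502380371), 599)
```

View pics/top5.png

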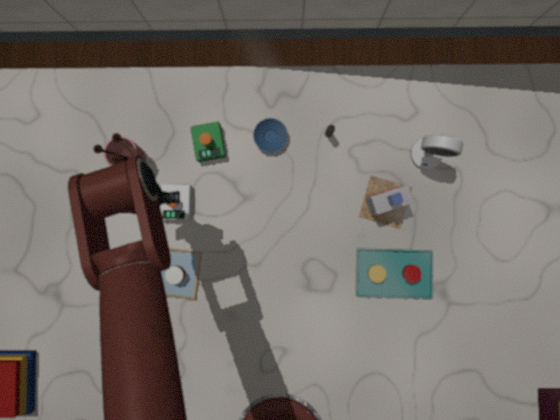

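The top view shows the gauge on its mat (388,200), yellow and red in the organiser (377,273 / 412,273) and white on the tray (175,275). The numbers put black on the tray too. Next is the saving press.

Emit:
jog_arm --commands '[0,0.04,0,0,0,0,0,0,0,0.5,0,0,0,0,0,0,0.45,0,0,0,0,0,0,0,0,0,0,0,0,0,0.1,0,0,0,0,0,0,0.1,0,0,0,0,0,0,0.1,0,0,0,0,0,0,0.07,0,0,0,0,0,0,0.04,0,0,0,0,0,0,0.03,0,0,0,0,0,0,0,0,0,0,0,0,0,0,0,0,0,0]'

```text
t: 56.78
tool_pos: [0.5972, 0.2591, 0.0478]
tool_rot: [3.141, 0.002, 0.002]
contact_force: [-6.9, -5.4, 19.9]
opening: 0.0002
grip_force: 9.5
```

At its stop (47.8 mm, 20 N). Next I raise the arm clear.

Emit:
jog_arm --commands '[0,0,-0.4,0,0,0,0,0,0,-0.8,0,0,0,0,0,0,-0.8,0,0,0,0,0,0,-0.8,0,0,0,0,0,0,0,0,0,0,0,0,0,0,0,0,0,0]'

```text
t: 57.52
tool_pos: [0.5954, 0.2591, 0.2104]
tool_rot: [3.141, 0.001, -0.002]
contact_force: [-0.3, 0.9, -0.7]
opening: -0.0
grip_force: 0.0
```

Run:
```python
from h import *
d=eyes.get_image("side");cv2.imwrite("pics/side6.png",d["image"][:,:,::-1])
```

```text
(no output)
```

View pics/side6.png

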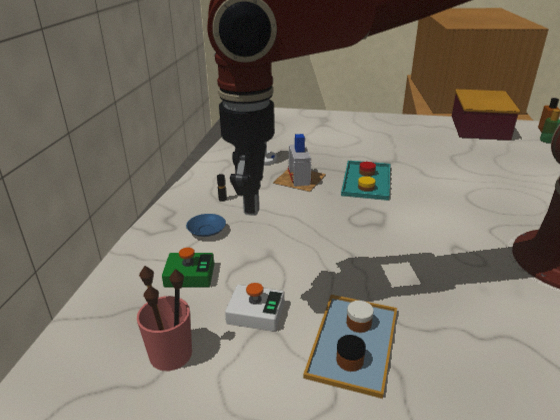

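The picture shows everything in place. White (360,315) and black (350,352) are upright on the tray, red and yellow (367,168 / 367,183) are in the organiser, the gauge (300,165) is on its mat, and the plunger is up.

```bash
python3 -c "
from station import job
print(job.finish_job())"
```

```text
the job is handed in; nothing more can be done
None
```

The job is handed in: I measured the four jars that were there (white, yellow, red, black; no pink), put yellow and red in the organiser and white and black on the mirrored tray, stood the gauge back on its mat, and pressed the plunger to its stop at start and end; I sorted the jars by camera heights (about 34, 23, 25 and 35 mm), as I could not read the gauge's pointer clearly.

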